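# Start up the kiosk fryer from its control box

### The arm

A 6-joint arm with a two-finger parallel gripper is mounted at the origin on the work surface. World frame = base frame: x ahead of the robot, y to its left, z up, the work surface at z = 0. Lengths are in m, angles in rad, forces in N, time in s.
With the tool pointing down it reaches from about 0.375 to 0.975 m from the base axis. Payload 3.8 kg.
Tool frame: the origin (TCP) lies midway between the tips of the shut fingers; the grasp point (between the pads) lies 19 mm behind it; z points along the fingers, y is the line along which they close (so a half turn about z gives the same grasp; the last joint's range is limited). The gripper opens to 85 mm and grips with 20 to 120 N. Pads are 22 mm wide; open, the fingers measure 114 mm over their backs; the gripper's body (76 mm by 85 mm) begins 54 mm behind the grasp point. The pads swing forward as they close: fully open they stand 13 mm farther back than shut.
Start: joints at [1.166, 0.264, 1.604, -0, 1.274, -0.037], TCP at [0.243, 0.63, 0.231] pointing down, gripper open.
Joint ranges: [-2.63, 2.63], [-0.94, 2.18], [0.31, 2.57], [-1.31, 4.45], [0, 2.66], [-2.55, 2.55]. Speed limits (rad/s): [2.57, 2.57, 3.14, 3.14, 3.14, 3.14].

### API

Orientations are given as a rotation vector (axis times angle).
In Python, from workcell import read_state, vision, ticket gives the robot as it stands. The module is installed in compiled form; this text tells all that it offers.
- The arm moves only by the tool jog_arm, never from a script. Its arguments are lists of equal length, an entry for each row: "turn": the turn, a rotation vector about the tool's x, y, z in rad, a list of three; "delta_pos": the shift along the tool's x, y, z in m, a list of three; "gripper": the finger opening in m, from 0 to 0.0854. In form: {"turn": [[rx, ry, rz], ...], "delta_pos": [[dx, dy, dz], ...], "gripper": [gripper, ...]}. A call has 1 to 20 rows; each row shifts and turns the commanded pose from where the row before left it, along the tool's axes as they then stand; what a row does not reach is not made up. A row lasts 1/12 s, in which the tool goes at most 41.7 mm and 7.16 degrees, less where a joint would pass 70% of its speed; a pose out of reach is approached as far as the arm can. A call with a gripper value outside its range is refused whole. The fingers move at their own pace and stop on an object; "grip_force" is the grip in N (left out, the last holds). Time passes only in rows, so rows that do not move let the fingers close. It gives the time, the measured TCP pose, the force, the opening and the grip force at its end, in the units of the state.
- read_state(): the state, without advancing time (a new reading comes with each control period).
- vision.read_camera(name): name is "side" or "top"; returns the picture (420x560x3 uint8, red, green, blue); there is no depth.
- vision.calibration(name): a dict with "vfov" (degrees; the focal length in pixels is half the picture's height over the tangent of half this angle, whatever the lens; pixels are square), "cx", "cy" (the principal point, pixels), "dist" ([k1, k2, p1, p2, k3] as OpenCV has them; the pictures are not rectified), "R" (3x3) and "t" (3): a world point X has camera coordinates R X + t. Camera axes: x right, y down, z forward; pixel columns grow to the right and rows downward; lengths in m; the calibration is good to about 2 mm. A picture is of the moment at which its call begins. calibration takes no time and is no camera call.
- ticket.finish_job(): hands the job in; it is judged then, once.
The state is a dict: "time": time; "q": joint angles; "joint_vel": joint speeds; "joint_torque": joint torques, N m; "tool_pos": TCP position; "tcp_rot": TCP orientation; "wrist_force": force on the tool from outside, world axes, zero at the start; "torque": the same for the moment, N m; "width": opening from 0.0 (shut) to 1.0 (fully open); "grip_force": force on a finger pad.
Only numpy, scipy, OpenCV 4.12 (cv2) and the standard library are available. Lean on these libraries where they do the work, as an engineer would, in place of code of your own. Each camera call takes 0.05 s, during which the arm holds its last target. There are 200 camera calls.

### The job

Start the fryer at its control box with closed fingertips: first push the blue hood-fan rocker fully over to on (press its raised, white-dotted end), then the yellow fryer-heat rocker in the same way, and last press the green start button right down and keep it down for about a second before letting go. Keep to that order, do not press the red stop button, and leave the bottle, shaker, bowl and spatula where they are.

Things in the scene. Friction and masses are not known exactly. Their poses are not given: they have to be found in the camera images.
- console: Fixed control box 250 x 300 x 60 mm (x, y, z), aluminium with a black face and a yellow strip along its +y side; origin at the centre of its underside on the counter. It is turned about the vertical by up to 0.3 rad; its top is level, 60 mm above the counter. The two rockers and two buttons stand on its top in a 2 x 2 array, 110 mm apart along its x and 116 mm apart along its y; which control has which place changes.
- fan (a joint): Blue hood-fan rocker, a flat paddle 74 mm long (along the box's x) x 36 mm wide x 8 mm thick, pivoting at its middle about the box's y, with the pivot 22 mm above the box's top. Tilt in rad: near 0 = off (the end towards the box's +x is raised, paddle sloping 0.25 rad), 0.5 = fully on against its stop (that end down, sloping 0.25 rad the other way). It stays where it is left; about 3 N moves it when pressed at the dot.
- fan_pad (a point): Point on the top face of the blue rocker at the white dot, 26 mm from the pivot towards the box's +x: where to press. It moves with the paddle: about 92 mm above the counter when off, 79 mm when fully on.
- heat (a joint): Yellow fryer-heat rocker, the same build, size, direction and stiffness as the blue one: near 0 = off, 0.5 = fully on; stays where it is left.
- heat_pad (a point): Point on the top face of the yellow rocker at its white dot, 26 mm from the pivot towards the box's +x: where to press. About 92 mm above the counter when off, 79 mm when fully on.
- start (a joint): Green start button's travel in m: 0 = up, 0.006 = right down. A spring returns it; about 5 N holds it down.
- start_top (a point): Centre of the top face of the green round button, 36 mm diameter, in a grey collar 52 mm across. It moves with the button; 82 mm above the counter when up, 76 mm when right down. The collar's top is 72 mm above the counter.
- stop (a joint): Red stop button's travel in m: 0 = up, 0.006 = right down. Not to be pressed.
- stop_top (a point): Centre of the top face of the red round stop button, of the same size and height as the green one.
- bottle: Loose red squeeze bottle 58 mm diameter, 148 mm tall, standing beside the box (its -y side); origin at the centre of its foot.
- shaker: Loose white shaker with a steel cap, 34 mm diameter, 55 mm tall, standing on the yellow strip of the box; origin at the centre of its foot.
- pot: Loose open metal sauce bowl 72 mm across, 50 mm tall, on the counter beyond the box (its +x side); origin at the centre of its foot.
- spatula: Loose spatula lying along the box's +y side; origin near its middle, on the counter.
There are look-alikes about, which are no part of the job. Of the things shaped like the bottle, the red one is meant. Several things look just like the pot: the one meant starts farthest to the robot's right.

How it is judged:
By the outcome, as a careful person would: the job done as asked, in the order asked, and still so for the second after the job is handed in, with the robot touching nothing.
It also fails if it takes over 40 s, if anything falls off the work surface, if the arm or the gripper's body presses on something with over 40 N, if the wrist force passes 120 N, or if a joint passes its speed limit or range.

## Working session

There is one attempt and no reset: what is moved stays moved. The work goes in short steps, Python scripts to look and compute and a tool call to move; the robot and the scene stay as the last step left them, time stands still between calls to the robot, and variables do not carry over. Pictures are saved under pics/ and viewed, at most 10 in all, crops included, and the job is handed in when it is done.

Besides the shell and the picture viewer there is one more tool, called after "Call:" by a JSON object that holds its "fn" and its "kwargs", one argument or row to a line. jog_arm: Moves the arm, as the interface text tells. Its arguments: {"type":"object","properties":{"turn":{"type":"array","items":{"type":"array","items":{"type":"number"}}},"delta_pos":{"type":"array","items":{"type":"array","items":{"type":"number"}}},"gripper":{"type":"array","items":{"type":"number"}},"grip_force":{"type":"number"}},"required":["turn","delta_pos","gripper"]}

```bash
mkdir -p pics
python3 - <<'E'
from workcell import read_state, vision
import cv2
for n in("side","top"):
    im=vision.read_camera(n); cv2.imwrite(f"pics/{n}0.png",im[:,:,::-1])
    c=vision.calibration(n); print(n,c)
s=read_state(); print(s["time"],s["tool_pos"],s["tcp_rot"],s["wrist_force"],s["width"])
E
```

```text
side {'vfov': 55.00389450526806, 'cx': 277.9505488432489, 'cy': 207.1220519940799, 'dist': array([-0.10062694,  0.        ,  0.        ,  0.        ,  0.        ]), 'R': array([[-0.97235108, -0.23332557, -0.0096209 ],
       [-0.14421277,  0.63237021, -0.76112456],
       [ 0.18367379, -0.73869282, -0.64853438]]), 't': array([0.62329867, 0.17077301, 0.74010362])}
top {'vfov': 49.027009293833274, 'cx': 274.75253861885847, 'cy': 211.58026496935457, 'dist': array([-0.11016738,  0.        ,  0.        ,  0.        ,  0.        ]), 'R': array([[ 0.01303585, -0.99988551,  0.00768351],
       [-0.99502224, -0.01373091, -0.09870259],
       [ 0.09879679, -0.00635859, -0.99508731]]), 't': array([0.00123813, 0.65141652, 0.92727418])}
0.1 [0.24246315 0.62924718 0.23005806] [-0.57444213 -3.08817699  0.00310936] [-0.56993992 -0.45911434 -0.26528134] 1.0045014322150922
```

View pics/top0.png

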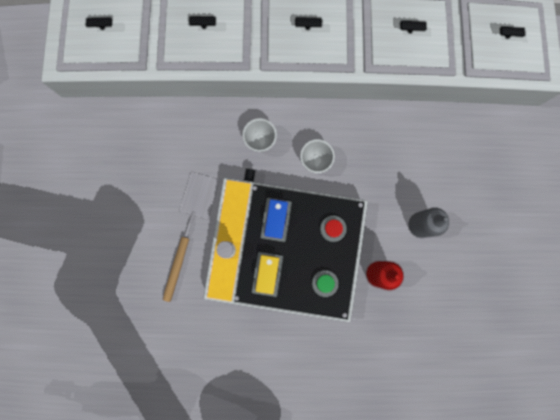

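View pics/side0.png

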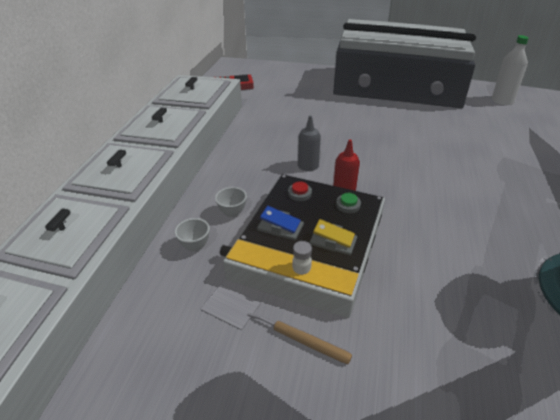

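The top view shows the blue dot near (278,206), the yellow dot near (269,262), green near (326,283), red near (334,229) and the shaker near (225,250). I'll enlarge a crop to refine these.

```bash
cat > h.py <<'E'
import numpy as np, cv2
from workcell import vision
def ray(n,px,z):
    c=vision.calibration(n); f=210/np.tan(np.radians(c["vfov"]/2))
    K=np.array([[f,0,c["cx"]],[0,f,c["cy"]],[0,0,1]])
    u=cv2.undistortPoints(np.array([[px]],float),K,c["dist"])[0,0]
    d=c["R"].T@np.array([u[0],u[1],1]); o=-c["R"].T@c["t"]
    return o+d*(z-o[2])/d[2]
E
python3 - <<'E'
import cv2
from h import *
im=cv2.imread("pics/top0.png"); cv2.imwrite("pics/topc.png",cv2.resize(im[175:325,200:400],None,fx=4,fy=4,interpolation=cv2.INTER_CUBIC))
im=cv2.imread("pics/side0.png"); cv2.imwrite("pics/sidec.png",cv2.resize(im[165:305,210:400],None,fx=4,fy=4,interpolation=cv2.INTER_CUBIC))
E
```

```text
(no output)
```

View pics/topc.png

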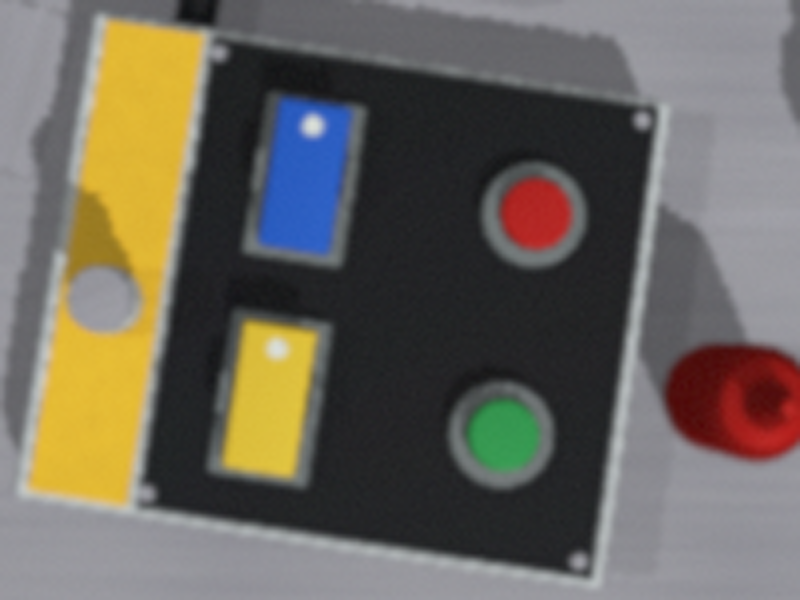

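View pics/sidec.png

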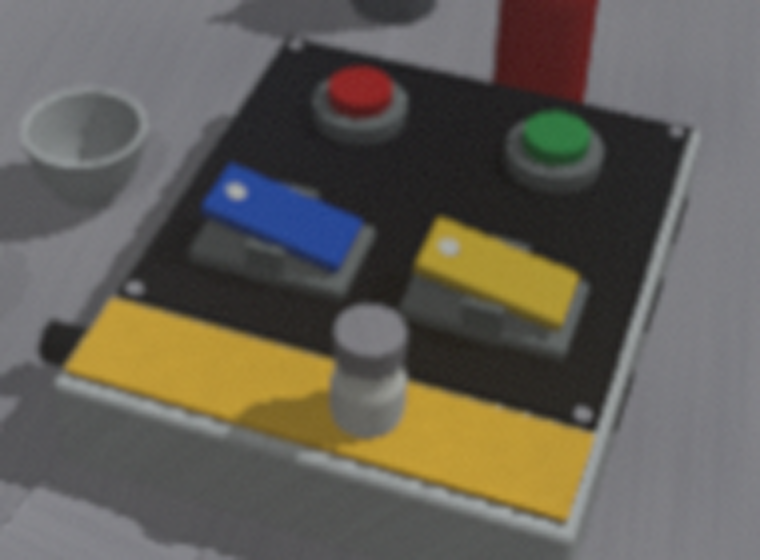

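The crops put the dots and buttons at: top crop blue (313,126), yellow (277,349), green (504,435), red (536,214); side crop blue (236,191), yellow (449,247), green (557,133), red (361,88). Blue and yellow are both off, with the +x (far) ends raised.

Run:
```python
from h import *
from scipy.spatial.transform import Rotation as Ro
from workcell import read_state
P={}
for k,t,s,z in [("blue",(313,126),(236,191),.092),("yel",(277,349),(449,247),.092),("green",(504,435),(557,133),.082),("red",(536,214),(361,88),.082)]:
    a=ray("top",(200+(t[0]+.5)/4-.5,175+(t[1]+.5)/4-.5),z); b=ray("side",(210+(s[0]+.5)/4-.5,165+(s[1]+.5)/4-.5),z)
    P[k]=(a+b)/2; print(k,a.round(4),b.round(4))
d=P["blue"]-P["yel"]; e=P["red"]-P["green"]
print(np.arctan2(d[1],d[0]),np.arctan2(e[1],e[0]),np.linalg.norm(d[:2]),np.linalg.norm(e[:2]))
s=read_state(); R=Ro.from_rotvec(s["tcp_rot"]).as_matrix(); print(R.round(3), s["tool_pos"])
for k in P: print(k,(R.T@(P[k]-s["tool_pos"])).round(4))
```

```text
blue [0.6562 0.0044 0.092 ] [0.6574 0.007  0.092 ]
yel [0.5475 0.0205 0.092 ] [0.5488 0.0236 0.092 ]
green [ 0.5068 -0.091   0.082 ] [ 0.5078 -0.0862  0.082 ]
red [ 0.6152 -0.1063  0.082 ] [ 0.6156 -0.1013  0.082 ]
-0.14910498709888173 -0.13985284090948427 0.10986664109608596 0.1091551519210395
[[-0.933  0.36  -0.001]
 [ 0.36   0.933 -0.002]
 [ 0.    -0.002 -1.   ]] [0.24246315 0.62924718 0.23005806]
blue [-0.6108 -0.4326  0.1389]
yel [-0.5036 -0.4564  0.1389]
green [-0.5053 -0.5743  0.1492]
red [-0.6116 -0.5496  0.1491]
```

Call:
{"fn": "jog_arm", "kwargs": {
  "turn": [
    [0, 0, -0.112],
    [0, 0, -0.112],
    [0, 0, 0],
    [0, 0, 0],
    [0, 0, 0],
    [0, 0, 0],
    [0, 0, 0],
    [0, 0, 0],
    [0, 0, 0],
    [0, 0, 0],
    [0, 0, 0],
    [0, 0, 0],
    [0, 0, 0],
    [0, 0, 0],
    [0, 0, 0],
    [0, 0, 0],
    [0, 0, 0],
    [0, 0, 0],
    [0, 0, 0],
    [0, 0, 0]
  ],
  "delta_pos": [
    [0, 0, 0],
    [0, 0, 0],
    [-0.02, -0.0222, 0],
    [-0.02, -0.0222, 0],
    [-0.02, -0.0222, 0],
    [-0.02, -0.0222, 0],
    [-0.02, -0.0222, 0],
    [-0.02, -0.0222, 0],
    [-0.02, -0.0222, 0],
    [-0.02, -0.0222, 0],
    [-0.02, -0.0222, 0],
    [-0.02, -0.0222, 0],
    [-0.02, -0.0222, 0],
    [-0.02, -0.0222, 0],
    [-0.02, -0.0222, 0],
    [-0.02, -0.0222, 0],
    [-0.02, -0.0222, 0],
    [-0.02, -0.0222, 0],
    [-0.02, -0.0222, 0],
    [0, 0, 0]
  ],
  "gripper": [0, 0, 0, 0, 0, 0, 0, 0, 0, 0, 0, 0, 0, 0, 0, 0, 0, 0, 0, 0],
  "grip_force": 20
}}

```text
time: 1.77
tool_pos: [0.5273, 0.2034, 0.2308]
tcp_rot: [0.232, 3.132, -0.004]
wrist_force: [0.5, 0.3, 0.1]
width: 0.001
grip_force: 0.0
```

```bash
cat > d.py <<'E'
import sys
from h import *
from scipy.spatial.transform import Rotation as Ro
from workcell import read_state
s=read_state(); R=Ro.from_rotvec(s["tcp_rot"]).as_matrix()
print(s["time"],s["tool_pos"].round(4),s["wrist_force"].round(2),s["width"],R.round(3).tolist())
for k,p in dict(blue=(.6588,.0054,.110),yel=(.5502,.0218,.110),green=(.5073,-.0886,.100)).items(): print(k,(R.T@(np.array(p)-s["tool_pos"])).round(4))
E
python3 d.py
```

```text
1.7667 [0.5273 0.2034 0.2308] [0.53 0.35 0.09] 0.0006150573017976985 [[-0.989, 0.147, 0.001], [0.147, 0.989, -0.003], [-0.001, -0.002, -1.0]]
blue [-0.1591 -0.1763  0.1214]
yel [-0.0492 -0.176   0.1213]
green [-0.023  -0.2915  0.1315]
```

Call:
{"fn": "jog_arm", "kwargs": {
  "turn": [
    [0, 0, 0],
    [0, 0, 0],
    [0, 0, 0],
    [0, 0, 0],
    [0, 0, 0],
    [0, 0, 0],
    [0, 0, 0],
    [0, 0, 0],
    [0, 0, 0],
    [0, 0, 0],
    [0, 0, 0],
    [0, 0, 0],
    [0, 0, 0]
  ],
  "delta_pos": [
    [-0.0199, -0.022, 0],
    [-0.0199, -0.022, 0],
    [-0.0199, -0.022, 0],
    [-0.0199, -0.022, 0],
    [-0.0199, -0.022, 0],
    [-0.0199, -0.022, 0],
    [-0.0199, -0.022, 0],
    [-0.0199, -0.022, 0],
    [0, 0, 0.03],
    [0, 0, 0.03],
    [0, 0, 0.03],
    [0, 0, 0.03],
    [0, 0, 0]
  ],
  "gripper": [0, 0, 0, 0, 0, 0, 0, 0, 0, 0, 0, 0, 0]
}}

```text
time: 2.85
tool_pos: [0.6514, 0.0111, 0.103]
tcp_rot: [-0.225, -3.119, 0.001]
wrist_force: [-1.2, 0.1, -0.7]
width: -0.001
grip_force: 0.0
```

```bash
python3 d.py
python3 - <<'E'
from workcell import vision
import cv2
im=vision.read_camera("side")[:,:,::-1]
cv2.imwrite("pics/s1.png",cv2.resize(im[125:275,190:390],None,fx=4,fy=4,interpolation=cv2.INTER_CUBIC))
E
```

```text
2.85 [0.6514 0.0111 0.103 ] [-1.22  0.08 -0.72] -0.001486033459629388 [[-0.99, 0.143, -0.014], [0.143, 0.99, 0.0], [0.014, -0.002, -1.0]]
blue [-0.008  -0.0046 -0.0071]
yel [ 0.1018 -0.0039 -0.0056]
green [ 0.1282 -0.1193  0.005 ]
```

View pics/s1.png

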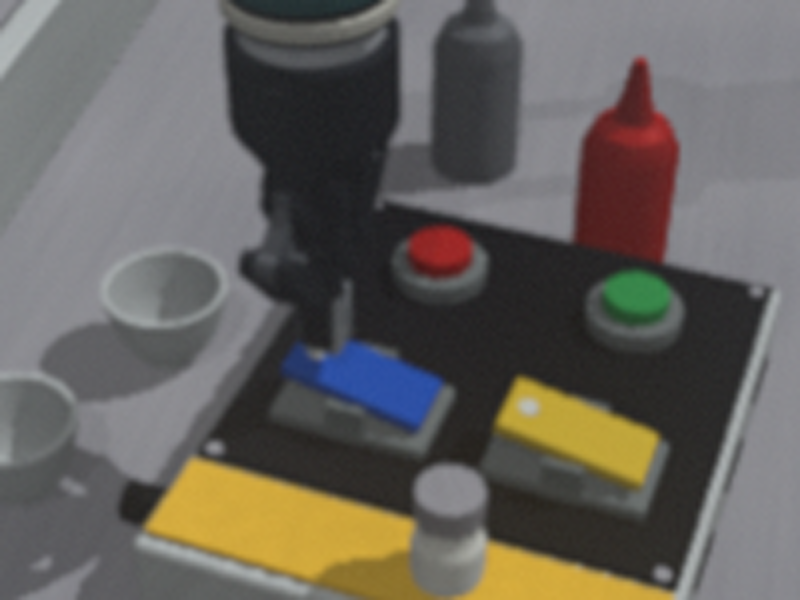

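The closed fingertips hang just above the blue dot (crop ~(320,350)). I'll let it settle and correct the offset.

Call:
{"fn": "jog_arm", "kwargs": {
  "turn": [
    [0, 0, 0],
    [0, 0, 0],
    [0, 0, 0],
    [0, 0, 0]
  ],
  "delta_pos": [
    [0, 0, 0],
    [0, 0, 0],
    [0, 0, 0],
    [0, 0, 0]
  ],
  "gripper": [0, 0, 0, 0]
}}

```text
time: 3.23
tool_pos: [0.6592, 0.0107, 0.1141]
tcp_rot: [0.225, 3.129, 0.0]
wrist_force: [1.0, 0.8, -0.2]
width: -0.004
grip_force: 0.0
```

```bash
python3 d.py
```

```text
3.2333 [0.6592 0.0107 0.1141] [ 0.97  0.84 -0.15] -0.004099482376387217 [[-0.99, 0.143, 0.004], [0.143, 0.99, -0.0], [-0.004, 0.001, -1.0]]
blue [-0.0004 -0.0053  0.0041]
yel [ 0.1095 -0.0047  0.0036]
green [ 0.1362 -0.1201  0.0134]
```

Call:
{"fn": "jog_arm", "kwargs": {
  "turn": [
    [0, 0, 0],
    [0, 0, 0],
    [0, 0, 0],
    [0, 0, 0],
    [0, 0, 0],
    [0, 0, 0],
    [0, 0, 0],
    [0, 0, 0],
    [0, 0, 0],
    [0, 0, 0],
    [0, 0, 0],
    [0, 0, 0]
  ],
  "delta_pos": [
    [0, -0.005, 0],
    [0, 0, 0.006],
    [0, 0, 0.005],
    [0, 0, 0.004],
    [0, 0, 0.003],
    [0, 0, 0.003],
    [0, 0, 0.003],
    [0, 0, 0.003],
    [0, 0, 0.002],
    [0, 0, 0.002],
    [0, 0, 0],
    [0, 0, 0]
  ],
  "gripper": [0, 0, 0, 0, 0, 0, 0, 0, 0, 0, 0, 0]
}}

```text
time: 4.23
tool_pos: [0.6581, 0.0054, 0.0817]
tcp_rot: [0.225, 3.13, -0.0]
wrist_force: [1.5, -2.3, 5.4]
width: -0.0
grip_force: 3.1
```

```bash
python3 d.py
```

```text
4.2333 [0.6581 0.0054 0.0817] [ 1.52 -2.32  5.45] -0.00038992401503689094 [[-0.99, 0.143, 0.003], [0.143, 0.99, -0.001], [-0.003, -0.0, -1.0]]
blue [-0.0007  0.0001 -0.0283]
yel [ 0.1091  0.0008 -0.0287]
green [ 0.1358 -0.1146 -0.0187]
```

Friction-level force still; press until the stop shows in the force.

Call:
{"fn": "jog_arm", "kwargs": {
  "turn": [
    [0, 0, 0],
    [0, 0, 0],
    [0, 0, 0],
    [0, 0, 0]
  ],
  "delta_pos": [
    [0, 0, 0.001],
    [0, 0, 0.001],
    [0, 0, 0.001],
    [0, 0, 0]
  ],
  "gripper": [0, 0, 0, 0]
}}

```text
time: 4.57
tool_pos: [0.6583, 0.0054, 0.0813]
tcp_rot: [0.225, 3.13, -0.001]
wrist_force: [-4.0, -1.1, 17.7]
width: -0.001
grip_force: 8.2
```

Call:
{"fn": "jog_arm", "kwargs": {
  "turn": [
    [0, 0, 0],
    [0, 0, 0],
    [0, 0, 0]
  ],
  "delta_pos": [
    [0, 0, 0.001],
    [0, 0, 0.001],
    [0, 0, 0]
  ],
  "gripper": [0, 0, 0]
}}

```text
time: 4.82
tool_pos: [0.6584, 0.0054, 0.0811]
tcp_rot: [0.225, 3.13, -0.001]
wrist_force: [-7.8, -0.9, 26.3]
width: 0.0
grip_force: 11.8
```

Call:
{"fn": "jog_arm", "kwargs": {
  "turn": [
    [0, 0, 0],
    [0, 0, 0],
    [0, 0, 0],
    [0, 0, 0],
    [0, 0, 0],
    [0, 0, 0],
    [0, 0, 0],
    [0, 0, 0],
    [0, 0, 0],
    [0, 0, 0],
    [0, 0, 0],
    [0, 0, 0],
    [0, 0, 0]
  ],
  "delta_pos": [
    [0, 0, -0.01],
    [0, 0, -0.015],
    [0, 0, -0.015],
    [0.01, 0, 0],
    [0.02, 0, 0],
    [0.02, 0, 0],
    [0.02, 0, 0],
    [0.02, 0, 0],
    [0.012, 0, 0],
    [0.007, 0, 0],
    [0, 0, 0],
    [0, 0, 0],
    [0, 0, 0]
  ],
  "gripper": [0, 0, 0, 0, 0, 0, 0, 0, 0, 0, 0, 0, 0]
}}

```text
time: 5.9
tool_pos: [0.5499, 0.0212, 0.1155]
tcp_rot: [0.226, 3.132, 0.0]
wrist_force: [-0.3, 0.1, 0.3]
width: -0.002
grip_force: 0.0
```

```bash
python3 d.py
python3 - <<'E'
from workcell import vision
import cv2
im=vision.read_camera("side")[:,:,::-1]
cv2.imwrite("pics/s2.png",cv2.resize(im[125:275,190:390],None,fx=4,fy=4,interpolation=cv2.INTER_CUBIC))
E
```

```text
5.9 [0.5499 0.0212 0.1155] [-0.31  0.1   0.33] -0.0015316905680445062 [[-0.99, 0.143, 0.001], [0.143, 0.99, -0.0], [-0.001, 0.0, -1.0]]
blue [-0.11   -0.      0.0056]
yel [-0.0002  0.0006  0.0055]
green [ 0.0264 -0.1148  0.0155]
```

View pics/s2.png

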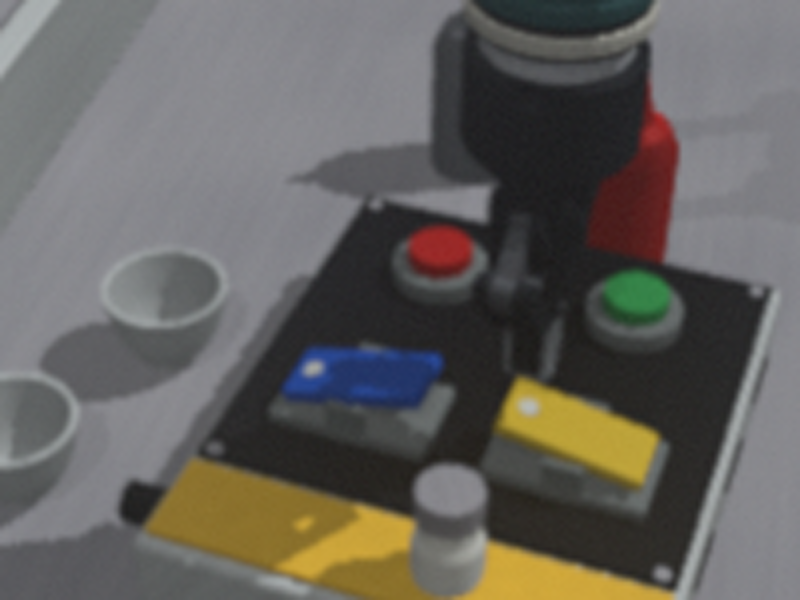

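Blue now slopes the other way: its dot is at crop (313,369), a 4.5 px drop, which fits fully on. Yellow is next.

Call:
{"fn": "jog_arm", "kwargs": {
  "turn": [
    [0, 0, 0],
    [0, 0, 0],
    [0, 0, 0],
    [0, 0, 0],
    [0, 0, 0],
    [0, 0, 0],
    [0, 0, 0],
    [0, 0, 0],
    [0, 0, 0],
    [0, 0, 0],
    [0, 0, 0],
    [0, 0, 0],
    [0, 0, 0],
    [0, 0, 0],
    [0, 0, 0],
    [0, 0, 0]
  ],
  "delta_pos": [
    [0, 0, 0.006],
    [0, 0, 0.006],
    [0, 0, 0.005],
    [0, 0, 0.003],
    [0, 0, 0.003],
    [0, 0, 0.003],
    [0, 0, 0.003],
    [0, 0, 0.002],
    [0, 0, 0.002],
    [0, 0, 0.001],
    [0, 0, 0.001],
    [0, 0, 0.001],
    [0, 0, 0.001],
    [0, 0, 0.001],
    [0, 0, 0],
    [0, 0, 0]
  ],
  "gripper": [0, 0, 0, 0, 0, 0, 0, 0, 0, 0, 0, 0, 0, 0, 0, 0]
}}

```text
time: 7.28
tool_pos: [0.5503, 0.0211, 0.081]
tcp_rot: [0.225, 3.131, -0.0]
wrist_force: [-4.6, -1.1, 21.8]
width: 0.002
grip_force: 9.8
```

Call:
{"fn": "jog_arm", "kwargs": {
  "turn": [
    [0, 0, 0],
    [0, 0, 0],
    [0, 0, 0],
    [0, 0, 0],
    [0, 0, 0],
    [0, 0, 0],
    [0, 0, 0],
    [0, 0, 0],
    [0, 0, 0],
    [0, 0, 0],
    [0, 0, 0],
    [0, 0, 0],
    [0, 0, 0],
    [0, 0, 0],
    [0, 0, 0]
  ],
  "delta_pos": [
    [0, 0, 0.001],
    [0, 0, 0],
    [0, 0, -0.01],
    [0, 0, -0.015],
    [0, 0, -0.015],
    [0.003, -0.012, 0],
    [0.005, -0.022, 0],
    [0.005, -0.022, 0],
    [0.005, -0.022, 0],
    [0.005, -0.022, 0],
    [0.0037, -0.0148, 0],
    [0, 0, 0],
    [0, 0, 0],
    [0, 0, 0],
    [0, 0, 0]
  ],
  "gripper": [0, 0, 0, 0, 0, 0, 0, 0, 0, 0, 0, 0, 0, 0, 0]
}}

```text
time: 8.53
tool_pos: [0.5058, -0.0879, 0.1158]
tcp_rot: [-0.225, -3.133, -0.001]
wrist_force: [0.4, 0.1, 0.1]
width: 0.002
grip_force: 0.0
```

```bash
python3 d.py
python3 - <<'E'
from workcell import vision
import cv2
im=vision.read_camera("side")[:,:,::-1]
cv2.imwrite("pics/s3.png",cv2.resize(im[145:295,220:420],None,fx=4,fy=4,interpolation=cv2.INTER_CUBIC))
E
```

```text
8.5333 [ 0.5058 -0.0879  0.1158] [0.44 0.07 0.12] 0.0019654471271859644 [[-0.99, 0.143, -0.001], [0.143, 0.99, 0.001], [0.001, 0.0, -1.0]]
blue [-0.1382  0.1142  0.0057]
yel [-0.0283  0.1149  0.0058]
green [-0.0016 -0.0005  0.0158]
```

View pics/s3.png

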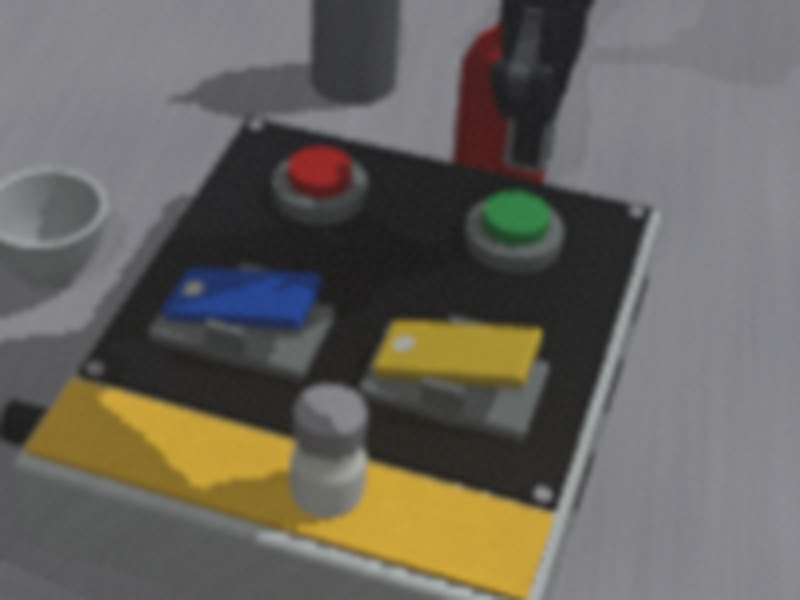

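Both rockers are over (blue dot (192,289), yellow dot (403,344)), and the tip is over green (517,217). Now press and hold.

Call:
{"fn": "jog_arm", "kwargs": {
  "turn": [
    [0, 0, 0],
    [0, 0, 0],
    [0, 0, 0],
    [0, 0, 0],
    [0, 0, 0],
    [0, 0, 0],
    [0, 0, 0],
    [0, 0, 0],
    [0, 0, 0],
    [0, 0, 0],
    [0, 0, 0],
    [0, 0, 0]
  ],
  "delta_pos": [
    [0, 0, 0.008],
    [0, 0, 0.008],
    [0, 0, 0.007],
    [0, 0, 0.006],
    [0, 0, 0.003],
    [0, 0, 0.003],
    [0, 0, 0.002],
    [0, 0, 0.002],
    [0, 0, 0.002],
    [0, 0, 0.001],
    [0, 0, 0.001],
    [0, 0, 0]
  ],
  "gripper": [0, 0, 0, 0, 0, 0, 0, 0, 0, 0, 0, 0]
}}

```text
time: 9.58
tool_pos: [0.5058, -0.0884, 0.0758]
tcp_rot: [-0.226, -3.132, -0.0]
wrist_force: [-10.7, 3.1, 18.6]
width: -0.001
grip_force: 9.6
```

Call:
{"fn": "jog_arm", "kwargs": {
  "turn": [
    [0, 0, 0],
    [0, 0, 0],
    [0, 0, 0],
    [0, 0, 0],
    [0, 0, 0],
    [0, 0, 0],
    [0, 0, 0],
    [0, 0, 0],
    [0, 0, 0],
    [0, 0, 0],
    [0, 0, 0],
    [0, 0, 0],
    [0, 0, 0],
    [0, 0, 0],
    [0, 0, 0],
    [0, 0, 0],
    [0, 0, 0]
  ],
  "delta_pos": [
    [0, 0, 0.0005],
    [0, 0, 0],
    [0, 0, 0],
    [0, 0, 0],
    [0, 0, 0],
    [0, 0, 0],
    [0, 0, 0],
    [0, 0, 0],
    [0, 0, 0],
    [0, 0, 0],
    [0, 0, -0.01],
    [0, 0, -0.02],
    [0, 0, -0.02],
    [0, 0, -0.02],
    [0, 0, -0.02],
    [0, 0, 0],
    [0, 0, 0]
  ],
  "gripper": [0, 0, 0, 0, 0, 0, 0, 0, 0, 0, 0, 0, 0, 0, 0, 0, 0]
}}

```text
time: 11.0
tool_pos: [0.5076, -0.089, 0.1644]
tcp_rot: [0.225, 3.129, -0.001]
wrist_force: [0.2, 1.1, -0.8]
width: 0.002
grip_force: 0.0
```

```bash
python3 d.py
python3 - <<'E'
from workcell import vision
import cv2
im=vision.read_camera("side")[:,:,::-1]
cv2.imwrite("pics/s4.png",cv2.resize(im[145:295,220:420],None,fx=4,fy=4,interpolation=cv2.INTER_CUBIC))
E
```

```text
11.0 [ 0.5076 -0.089   0.1644] [ 0.25  1.06 -0.8 ] 0.001594090579088373 [[-0.99, 0.143, 0.005], [0.143, 0.99, -0.001], [-0.005, -0.0, -1.0]]
blue [-0.1358  0.1151  0.055 ]
yel [-0.026   0.1158  0.0544]
green [0.0007 0.0003 0.0644]
```

View pics/s4.png

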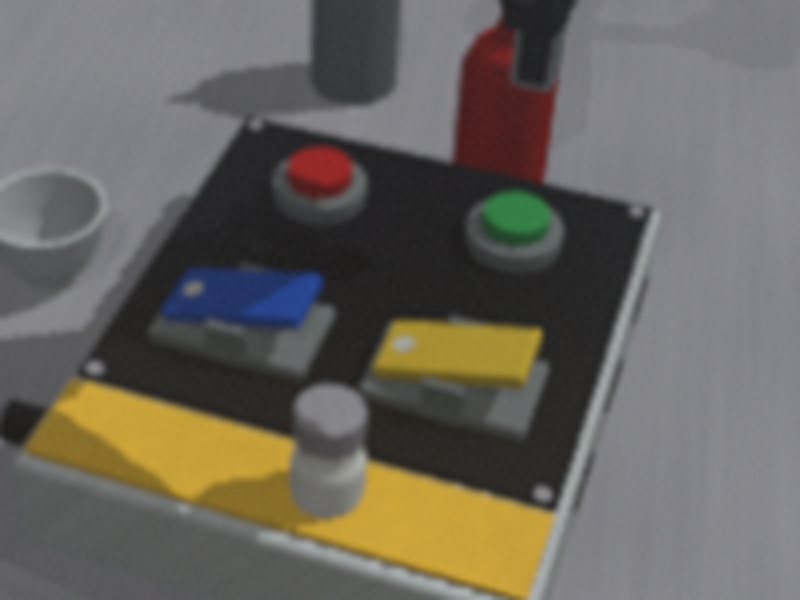

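The picture shows both rockers on, green back up at (517,217), the shaker and bottle unmoved, and the tool clear of everything. I'm handing in.

```bash
python3 -c "
from workcell import ticket
print(ticket.finish_job())"
```

```text
the job is handed in; nothing more can be done
None
```

I pushed the blue fan rocker and then the yellow heat rocker fully on, then held the green start button right down for about a second and let go; the job was handed in at about 11 s with red never pressed and no loose item touched, though no verdict came back.

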